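# Snap the clip lid onto the ink tub

## Task

Close the ink tub that stands in the foam-lined tray: pick up its lid by the handle, set it squarely into the tub's mouth and press it straight down until the clips at both ends have snapped under the rim, then let go. The foam under the tub gives way as you press, so press slowly, feel for the snap, and never push harder than about 24 N on the tub. Leave the spray bottle, the ink jar and the ink roller where they are.

Things in the scene. Friction and masses are not known exactly. Their poses are not given: they have to be found in the camera images.
- tub: frosted pale plastic tub, open on top, 150 x 100 mm outside (x axis along the 150 mm side), 60 mm high, walls 3 mm, inside 144 x 94 mm; flat rim 4 mm thick standing out 6 mm all round (162 x 112 mm). Origin: centre of its underside, 30 mm above the table on foam in a fixed black tray 210 x 160 mm, edge 20 mm high. It cannot slide or tilt, only sink. At most 24 N may act on it
- tub_mouth (a point): centre of the tub's mouth, level with the rim's top; z up, x along the long side. lid_seat lies here when the lid is home. Pressed down, the tub sinks: depending on how full it is the foam holds the first 1 to 5 N, then gives 1.4 mm per newton, for at most 20 mm, where it stops hard, and drags another 3 N per 10 mm/s of speed; it comes back up when released
- lid_grip (a point): the lid's handle: upright fin 64 mm long (lid's x), 18 mm thick (lid's y), 40 mm tall, mid-plate; this point lies in it, 24 mm above the plate. Grasp across its thickness. Lid of pale grey plastic, about 0.2 kg, plate 162 x 112 x 5 mm (x the long side), standing on its skirt with this point 63 mm above the table. Turned half round it fits as well
- lid_seat (a point): centre of the underside of the lid's plate, 29 mm under lid_grip. From it a hollow rectangular plug skirt, 140 x 90 mm outside, goes 34 mm down, its lowest 12 mm tapering inwards 3 mm a side; it enters the tub's mouth with 2 mm play a side
- clip_a_hook (a point): hook nose of the clip arm at the lid's +x end, 77.5 mm from the centre, 7 mm below lid_seat; a rigid arm 40 mm wide, spring-hinged at the lid's end edge. Its slanted foot meets the rim with lid_seat about 13 mm above tub_mouth, swings out 3.5 mm and springs back under the rim in the last 2 mm
- clip_b_hook (a point): the same at the lid's -x end. Both clips together take some 8 to 17 N to pass the rim (friction varies); then the push needed drops by a quarter or more with a snap, and the foam lifts the tub up against the lid; the lid is then home (pressing on to 12 N at most makes sure of it)
- spray: round glass spray bottle with white head, 90 mm wide, 155 mm high, origin under its centre; bystander
- ink_jar: small amber ink jar, 52 mm wide, 55 mm high, origin under its centre; bystander
- brayer: ink roller lying on the table, 200 mm long along its x, 90 mm wide, 36 mm high, wooden handle to -x; origin near its middle on the table; bystander
Not all that is in view belongs to the job. What is shaped like the part that bears lid_grip but pink, red or yellow is not meant.

How it is judged:
On the way, in this order (a step that is already met when the one before it is completed fails the run):
1. the lid sits level and centred in the tub's mouth, its skirt entered, the clips not yet under the rim (horizontal distance between lid_seat and tub_mouth below 0.006 m and z of lid_seat in the frame of tub_mouth between 0.004 and 0.03 m), for 0.1 s.
2. both clips have snapped under the rim (z of lid_seat in the frame of tub_mouth below 0.0025 m and z of each of clip_a_hook, clip_b_hook in the frame of tub_mouth below -0.004 m and horizontal distance between clip_a_hook and clip_b_hook below 0.1575 m), for 0.1 s.
At the end, for the whole second after the job is handed in: the lid is home on the tub: its underside within 2.5 mm of the rim's top, centred within 5 mm and square within 0.06 rad, the hooks of both clips sprung back (at most 157.5 mm apart) under the rim, and the lid let go (all of step 2 and horizontal distance between lid_seat and tub_mouth below 0.005 m and angle between the x axis of lid_seat and the x axis of tub_mouth, either way round below 0.06 rad); the robot touches nothing.
It fails at once if more than 24 N on the tub (contact force between tub and anything else above 24 N).
It fails at once if the spray bottle, ink jar or ink roller is moved by more than 30 mm (distance of any of spray, ink_jar, brayer from where it was at the start of the episode above 0.03 m).
It also fails if it takes over 67 s, if anything falls off the work surface, if the arm or the gripper's body presses on something with over 40 N, if the wrist force passes 120 N, or if a joint passes its speed limit or range.

## Robot

A 6-joint arm with a two-finger parallel gripper is mounted at the origin on the work surface. World frame = base frame: x ahead of the robot, y to its left, z up, the work surface at z = 0. Lengths are in m, angles in rad, forces in N, time in s.
With the tool pointing down it reaches from about 0.35 to 0.975 m from the base axis. Payload 4.9 kg.
Tool frame: the origin (TCP) lies at the very end of the fingers, on their centre line; the grasp point (between the pads) lies 19 mm behind it; z points along the fingers, x is the direction in which the jaws open and shut, and the axes are right-handed (so a half turn about z gives the same grasp; the last joint's range is limited). The gripper opens to 85 mm and grips with 20 to 120 N. Pads are 22 mm wide; open, the fingers measure 114 mm over their backs; the gripper's body (76 mm by 85 mm) begins 54 mm behind the grasp point. The pads swing forward as they close: fully open they stand 13 mm farther back than shut.
Start: joints at [0.989, 0.053, 1.613, -0, 1.476, -0.119], TCP at [0.279, 0.559, 0.204] pointing down, gripper open.
Joint ranges: [-3.01, 3.01], [-1.01, 2.22], [0.06, 2.58], [-1.02, 4.17], [0.09, 2.62], [-3.14, 3.14]. Speed limits (rad/s): [2.57, 2.57, 3.14, 3.14, 3.14, 3.14].

## Interface

Orientations are given as a unit quaternion [w, x, y, z].
In Python, from plant import manip, imaging gives the robot as it stands.
- The arm moves only by the shell command python3 -m pendant 'ROWS'. ROWS is JSON, a list that holds one entry, the list of rows, each a list of 7 numbers: the turn, a rotation vector about the world's x, y, z in units of pi rad (1.0 is pi rad), then the shift along the world's x, y, z in units of 250 mm (1.0 is 250 mm), then the opening, from 0 (shut) to 1 (fully open). In form: [[[ax, ay, az, tx, ty, tz, claw], ...]]. A call has 1 to 20 rows; each row shifts and turns the commanded pose from where the row before left it; what a row does not reach is not made up. A row lasts 1/8 s, in which the tool goes at most 62.5 mm and 10.7 degrees, less where a joint would pass 70% of its speed; a pose out of reach is approached as far as the arm can. A call with a number of a shift or a turn outside -1 to 1 is refused whole. A call with a gripper value outside its range is refused whole. The fingers move at their own pace and stop on an object; the grip force is fixed at half the most. Time passes only in rows, so rows that do not move let the fingers close. It gives the time, the measured TCP pose, the force and the opening at its end, in the units of the state.
- manip.state(): the state, without advancing time (a new reading comes with each control period).
- imaging.grab_frame(name): name is "scene" or "side" or "wrist"; returns a dict with "frame" (400x640x3 uint8, blue, green, red), "mtx" (3x3 intrinsics, pixels), "k1" (the pictures are not rectified: a ray, as slopes to the right and down, at radius r is drawn at 1 + k1 r^2 times it, then the intrinsics apply), "world_to_cam" (4x4, takes a point from world to camera coordinates). Camera axes: x right, y down, z forward; pixel columns grow to the right and rows downward; lengths in m; the calibration is good to about 2 mm. A picture is of the moment at which its call begins. There is no depth.
- manip.job_done(): hands the job in, once; it reports no verdict.
The state is a dict: "time": time; "joint_pos": joint angles; "joint_vel": joint speeds; "joint_efforts": joint torques, N m; "tool_pos": TCP position; "tool_rot": TCP orientation; "contact_force": force on the tool from outside, world axes, zero at the start; "ft_torque": the same for the moment, N m; "gripper_width": opening from 0.0 (shut) to 1.0 (fully open).
Only numpy, scipy, OpenCV 4.12 (cv2) and the standard library are available. Lean on these libraries where they do the work, as an engineer would, in place of code of your own. Each camera call takes 0.05 s, during which the arm holds its last target. There are 200 camera calls.

## Working session

There is one attempt and no reset: what is moved stays moved. The work goes in short steps, Python scripts to look and compute and a shell command to move; the robot and the scene stay as the last step left them, time stands still between calls to the robot, and variables do not carry over. Pictures are saved under pics/ and viewed, about 8 in all and at most 12, crops included, and the job is handed in when it is done.

```bash
ls; mkdir -p pics
cat > h.py <<'E'
import numpy as np, cv2
from plant import manip, imaging
def grab(n,save=None):
    f=imaging.grab_frame(n)
    if save: cv2.imwrite('pics/'+save,f['frame'])
    return f
def ray(f,px):
    K=np.array(f['mtx'],float); T=np.array(f['world_to_cam'],float)
    d=np.array([(px[0]-K[0,2])/K[0,0],(px[1]-K[1,2])/K[1,1]]); u=d.copy()
    for _ in range(30): u=d/(1+f['k1']*(u@u))
    R=T[:3,:3]; o=-R.T@T[:3,3]; v=R.T@np.array([u[0],u[1],1]); return o,v/np.linalg.norm(v)
def onz(f,px,z):
    o,v=ray(f,px); return o+v*(z-o[2])/v[2]
def tri(*obs):
    A=0;b=0
    for f,p in obs:
        o,v=ray(f,p); P=np.eye(3)-np.outer(v,v); A=A+P; b=b+P@o
    return np.linalg.solve(A,b)
def proj(f,X):
    T=np.array(f['world_to_cam'],float); K=np.array(f['mtx'],float)
    c=T[:3,:3]@np.array(X)+T[:3,3]; u=c[:2]/c[2]; u=u*(1+f['k1']*(u@u)); return K[:2,:2]@u+K[:2,2]
E
python3 - <<'E'
from h import *
a=grab('scene','s0.png');b=grab('side','d0.png');w=grab('wrist','w0.png')
for f in(a,b,w):
    T=np.array(f['world_to_cam']);print((-T[:3,:3].T@T[:3,3]).round(3),T[2,:3].round(2),f['k1'])
cv2.imwrite('pics/sd0.png',cv2.resize(np.vstack([a['frame'],b['frame']]),(480,600)))
s=manip.state();print(s)
E
```

```text
pics
[1.388 0.425 0.636] [-0.8  -0.3  -0.52] 0.012333122766344436
[ 0.242 -0.427  0.756] [ 0.35  0.57 -0.74] -0.037480398812505325
[0.216 0.592 0.373] [ 0.25 -0.13 -0.96] -0.013970913975367844
{'time': 0.15, 'joint_pos': array([ 9.88992140e-01,  5.32023192e-02,  1.61398114e+00, -3.76605026e-05,
        1.47599525e+00, -1.19050385e-01]), 'joint_vel': array([-0.00127406, -0.00118045, -0.00443964,  0.00143431, -0.00032305,
       -0.00017121]), 'joint_efforts': array([ 7.32245530e-05, -3.94247460e+01, -3.70718729e+01, -1.69831096e-04,
        4.72743792e-03,  1.00118851e-05]), 'tool_pos': array([0.2787533 , 0.55880116, 0.20284575]), 'tool_rot': array([ 3.51167732e-04,  8.50414559e-01,  5.26112582e-01, -7.11283610e-04]), 'contact_force': array([0.00570208, 0.40896658, 0.15878397]), 'ft_torque': array([ 0.02809775, -0.0683624 ,  0.04324983]), 'gripper_width': 0.9971378009965699}
```

View pics/s0.png

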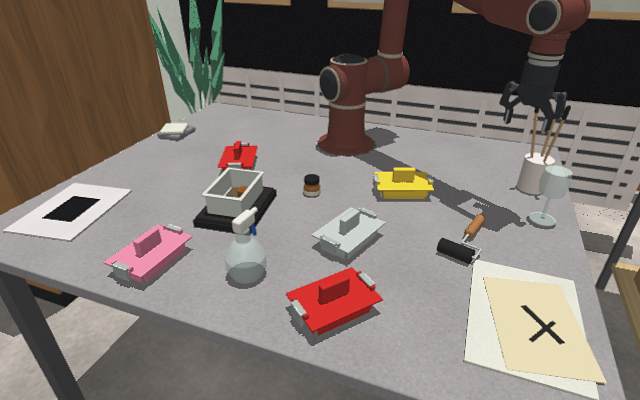

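View pics/d0.png

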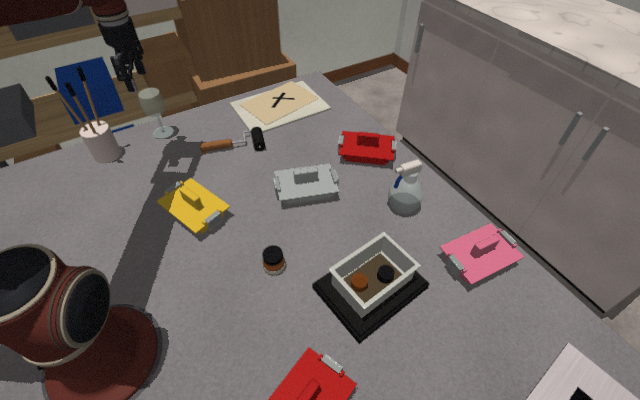

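The scene view shows the grey lid near (349,232) and the tub near (235,190). In the side view the lid is near (306,183), and the tub's rim corners are around (331,272), (384,234), (418,264) and (363,306). The spray bottle stands close to the tub.

Run:
```python
from h import *
a=grab('scene');b=grab('side')
print('handle top',tri((a,(349,215)),(b,(306,172))), onz(a,(349,236),.039),onz(b,(306,183),.039))
print('lid cor side',[onz(b,p,.039)[:2].round(3) for p in [(274,172),(334,165),(340,192),(279,204)]])
print('tub cor side',[onz(b,p,.09)[:2].round(3) for p in [(331,272),(384,234),(418,264),(363,306)]])
print('spray',onz(b,(405,208),0),'jar',onz(b,(274,268),0), 'brayer',onz(b,(240,142),0))
w=grab('wrist');T=np.array(w['world_to_cam']);print(T.round(3))
from scipy.spatial.transform import Rotation as R
s=manip.state();q=s['tool_rot'];print(R.from_quat(np.r_[q[1:],q[0]]).as_matrix().round(3))
```

```text
handle top [0.57777312 0.19117969 0.07738352] [0.60762573 0.20430958 0.039     ] [0.57632775 0.18568387 0.039     ]
lid cor side [array([0.52 , 0.268]), array([0.681, 0.208]), array([0.638, 0.111]), array([0.479, 0.155])]
tub cor side [array([ 0.471, -0.107]), array([ 0.625, -0.086]), array([ 0.639, -0.185]), array([ 0.484, -0.203])]
spray [0.77994133 0.00094604 0.        ] jar [0.39093578 0.01342044 0.        ] brayer [0.50217954 0.48568609 0.        ]
[[ 0.447  0.895 -0.001 -0.626]
 [ 0.859 -0.429  0.28  -0.036]
 [ 0.25  -0.126 -0.96   0.379]
 [ 0.     0.     0.     1.   ]]
[[ 0.446  0.895 -0.   ]
 [ 0.895 -0.446 -0.001]
 [-0.001 -0.    -1.   ]]
```

```bash
python3 -m pendant '[[[0,0,0.005,0.12,-0.148,0,1],[0,0,0.005,0.12,-0.148,0,1],[0,0,0.005,0.12,-0.148,0,1],[0,0,0.005,0.12,-0.148,0,1],[0,0,0.005,0.12,-0.148,0,1],[0,0,0.005,0.12,-0.148,0,1],[0,0,0.005,0.12,-0.148,0,1],[0,0,0.005,0.12,-0.148,0,1],[0,0,0.005,0.12,-0.148,0,1],[0,0,0.003,0.12,-0.148,0,1],[0,0,0,0,0,0,1],[0,0,0,0,0,0,1]]]'
python3 - <<'E'
from h import *
w=grab('wrist','w1.png')
E
```

```text
time: 1.8
tool_pos: [0.5787, 0.1895, 0.2036]
tool_rot: [-0.0, 0.808, 0.589, -0.0]
contact_force: [0.9, 0.6, -0.4]
gripper_width: 1.001
```

View pics/w1.png

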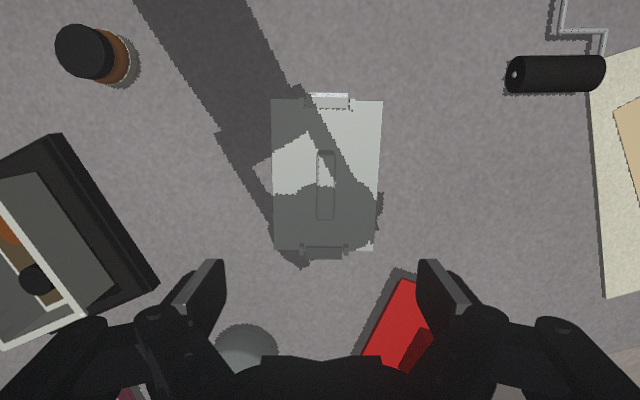

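The wrist view shows the lid's corners near (271,99), (383,101), (373,250) and (274,250), with the handle top spanning x 317–334 and y 151–219. I'll measure from here and zoom in, with the side view alongside to get the height.

Run:
```python
from h import *
w=cv2.imread('pics/w1.png'); s=grab('side','d1.png')
c1=cv2.resize(w[85:265,255:395],None,fx=3.3,fy=3.3,interpolation=cv2.INTER_CUBIC)
c2=cv2.resize(s['frame'][150:215,265:350],None,fx=4.4,fy=4.4,interpolation=cv2.INTER_CUBIC)
c1=cv2.convertScaleAbs(c1,alpha=1.3)
H=max(c1.shape[0],c2.shape[0]);pad=lambda c:cv2.copyMakeBorder(c,0,H-c.shape[0],0,0,0)
im=np.hstack([pad(c1)[:, :425],pad(c2)]);print(im.shape)
cv2.imwrite('pics/c1.png',im)
f=grab('wrist')
print('handle top',[onz(f,p,.079).round(4) for p in[(317,152),(334.5,151),(334.5,219),(317,220)]])
print('plate',[onz(f,p,.039).round(4) for p in[(271,99.5),(383,101),(373,250),(274,250)]])
```

```text
(594, 799, 3)
handle top [array([0.544 , 0.1988, 0.079 ]), array([0.548 , 0.2142, 0.079 ]), array([0.6102, 0.195 , 0.079 ]), array([0.606 , 0.1787, 0.079 ])]
plate [array([0.4855, 0.1696, 0.039 ]), array([0.5207, 0.2746, 0.039 ]), array([0.6721, 0.2231, 0.039 ]), array([0.6379, 0.1169, 0.039 ])]
```

View pics/c1.png

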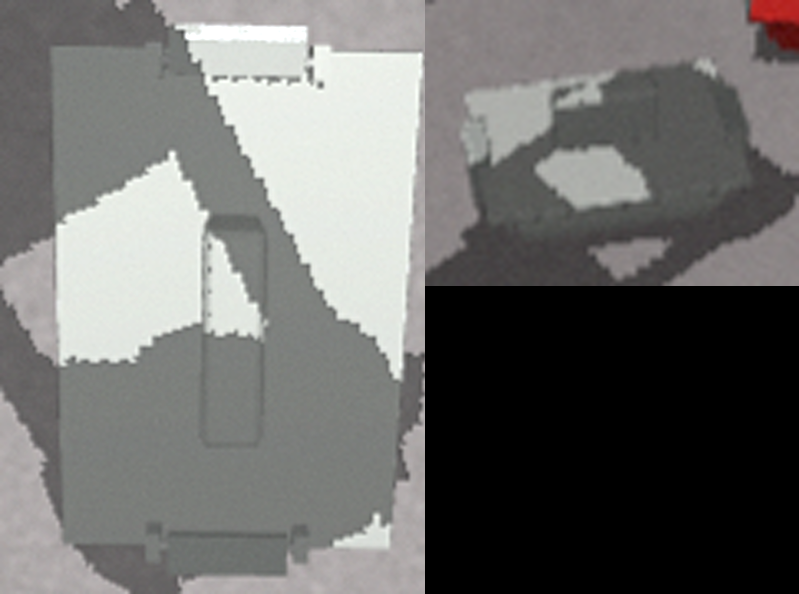

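```bash
python3 -m pendant '[[[0,0,-0.005,-0.003,0.027,-0.1,1],[0,0,0,0,0,-0.15,1],[0,0,0,0,0,-0.15,1],[0,0,0,0,0,-0.12,1],[0,0,0,0,0,-0.08,1],[0,0,0,0,0,-0.03,1],[0,0,0,0,0,0,1],[0,0,0,0,0,0,1]]]'
python3 -m pendant '[[[0,0,0,0,0,0,0],[0,0,0,0,0,0,0],[0,0,0,0,0,0,0],[0,0,0,0,0,0,0],[0,0,0,0,0,0,0],[0,0,0,0,0,0,0]]]'
python3 - <<'E'
from h import *
s=manip.state();print(s['contact_force'],s['ft_torque'])
E
```

```text
time: 2.95
tool_pos: [0.5794, 0.1963, 0.048]
tool_rot: [0.001, 0.813, 0.582, 0.001]
contact_force: [0.3, -0.3, -0.4]
gripper_width: 0.998
time: 3.7
tool_pos: [0.5783, 0.1957, 0.0466]
tool_rot: [0.0, 0.813, 0.582, -0.0]
contact_force: [-1.7, -2.5, 3.3]
gripper_width: 0.182
[-1.72894097 -2.4645413   3.29056236] [-0.38921576  0.28166482 -0.05416469]
```

```bash
python3 -m pendant '[[[0,0,0,0,0,0.03,0],[0,0,0,0,0,0.08,0],[0,0,0,0,0,0.12,0],[0,0,0,0,0,0.15,0],[0,0,0,0,-0.05,0.15,0],[0,0,0,0,-0.1,0.15,0],[0,0,0,0,-0.13,0.12,0],[0,0,0,0,-0.12,0,0],[0,0,0,0,-0.04,0,0],[0,0,0,0,0,0,0],[0,0,0,0,0,0,0],[0,0,0,0,0,0,0]]]'
python3 - <<'E'
from h import *
s=manip.state();print(s['contact_force'],s['ft_torque'])
w=grab('wrist','w2.png');d=grab('side','d2.png')
c=cv2.resize(d['frame'][220:340,300:440],None,fx=3.3,fy=3.3,interpolation=cv2.INTER_CUBIC)
cv2.imwrite('pics/c2.png',c)
E
```

```text
time: 5.2
tool_pos: [0.5781, 0.0869, 0.2459]
tool_rot: [-0.0, 0.813, 0.583, -0.0]
contact_force: [0.7, -0.1, -2.0]
gripper_width: 0.185
[ 0.74470092 -0.09110818 -1.99348309] [ 0.02550817 -0.03688005 -0.03094893]
```

View pics/w2.png

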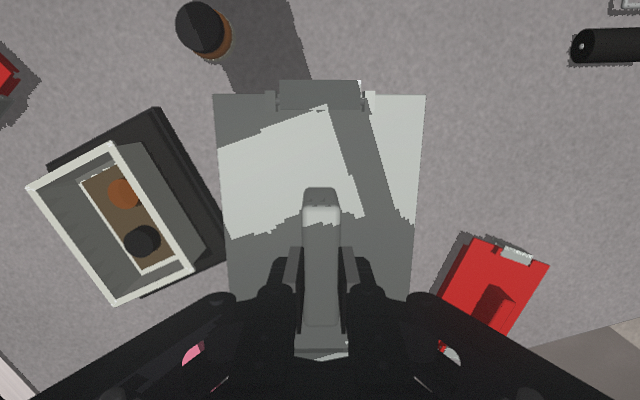

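View pics/c2.png

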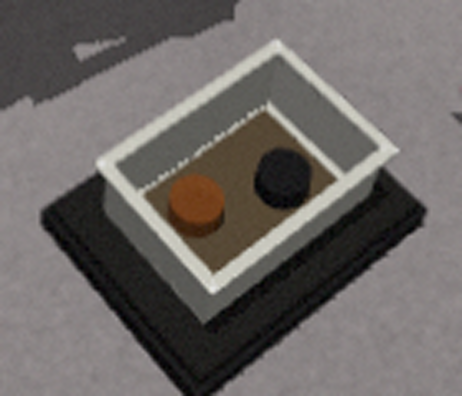

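The wrist view shows the lid held level, with plate corners at (213,95) and (426,96). The tub's rim corners are near (25,187), (111,141), (195,270) and (117,306). In the side crop the rim corners are at (97,163), (278,38), (399,152) and (212,292). Next I'll triangulate these with refined corners.

```bash
cat > corners.py <<'E'
from h import *
def refine(f,pts,r=9,thr=150):
    # rim outer edge: bright mask near the guess -> hull -> line fit per side -> intersect
    g=cv2.cvtColor(f['frame'],cv2.COLOR_BGR2GRAY); sat=cv2.cvtColor(f['frame'],cv2.COLOR_BGR2HSV)[...,1]
    pts=np.array(pts,float); c=pts.mean(0)
    gf=cv2.GaussianBlur(g,(0,0),0.8).astype(float); L=[]
    for i in range(4):
        a,b=pts[i],pts[(i+1)%4]; t=(b-a)/np.linalg.norm(b-a); n=np.array([t[1],-t[0]])
        if n@((a+b)/2-c)<0:n=-n
        E=[]
        for s in np.linspace(.12,.88,30):
            p=a+s*(b-a); k=np.arange(-5,6.01,.25); q=p+k[:,None]*n
            v=cv2.remap(gf.astype(np.float32),q[:,0].astype(np.float32)[None],q[:,1].astype(np.float32)[None],1)[0]
            d=np.diff(v); j=d.argmin()
            if d[j]<-4:E.append(q[j]+.125*n)
        E=np.array(E); l=cv2.fitLine(E.astype(np.float32),cv2.DIST_HUBER,0,.01,.01).ravel(); L.append(np.cross([l[2],l[3],1],[l[2]+l[0],l[3]+l[1],1]))
    P=[np.cross(L[i-1],L[i]) for i in range(4)]
    return np.array([p[:2]/p[2] for p in P])
E
python3 - <<'E'
from corners import *
w=grab('wrist');d=grab('side')
cw=refine(w,[(25,187),(111,141),(195,270),(117,306)])
cd=refine(d,np.array([(97,163),(278,38),(399,152),(212,292)])/3.3+[300,220])
print(cw.round(1).tolist(),cd.round(1).tolist())
def show(n,X):
    X=np.array(X);c=X.mean(0);e=[X[(i+1)%4]-X[i] for i in range(4)]
    print(n,'c',c.round(4),'len',[round(np.linalg.norm(v),4) for v in e],'ang',[round(np.degrees(np.arctan2(v[1],v[0])),1) for v in e])
W=[onz(w,p,.09) for p in cw];D=[onz(d,p,.09) for p in cd]
show('w',W);show('d',D)
# match by nearest
T=[]
for p,X in zip(cw,W):
    j=np.argmin([np.linalg.norm(X-Y) for Y in D]);T.append(tri((w,p),(d,cd[j])))
print(np.round(T,4));show('tri',T)
s=manip.state();z=s['tool_pos'][2]
for dz in(0,):
  L=[onz(w,p,z-.007) for p in[(213,95),(426,96)]];m=(L[0]+L[1])/2;v=L[1]-L[0]
  print('lid end',m,np.linalg.norm(v),'lid x ang',np.degrees(np.arctan2(v[1],v[0]))-90,s['tool_pos'])
E
```

```text
[[23.3, 186.3], [110.3, 138.8], [195.3, 270.9], [113.0, 307.4]] [[327.5, 268.6], [383.5, 231.2], [421.0, 265.3], [363.6, 309.1]]
w c [ 0.555  -0.1432  0.09  ] len [np.float64(0.1122), np.float64(0.1615), np.float64(0.1125), np.float64(0.1604)] ang [np.float64(96.9), np.float64(6.8), np.float64(-83.7), np.float64(-173.3)]
d c [ 0.5554 -0.1437  0.09  ] len [np.float64(0.1615), np.float64(0.1129), np.float64(0.1622), np.float64(0.1124)] ang [np.float64(6.5), np.float64(-83.1), np.float64(-173.7), np.float64(96.5)]
[[ 0.4816 -0.2085  0.0897]
 [ 0.4685 -0.0969  0.0901]
 [ 0.6292 -0.0784  0.0893]
 [ 0.6421 -0.1906  0.0894]]
tri c [ 0.5554 -0.1436  0.0896] len [np.float64(0.1124), np.float64(0.1618), np.float64(0.113), np.float64(0.1615)] ang [np.float64(96.7), np.float64(6.6), np.float64(-83.5), np.float64(-173.7)]
lid end [0.50347595 0.11244974 0.23914743] 0.11106320371182707 lid x ang -18.991554520829055 [0.5782041  0.08642583 0.24614743]
```

```bash
python3 -m pendant '[[[0,0,0.0142,-0.0096,-0.052,0,0],[0,0,0.0142,-0.0096,-0.092,0,0],[0,0,0.0142,-0.0096,-0.112,0,0],[0,0,0.0142,-0.0096,-0.112,0,0],[0,0,0.0142,-0.0096,-0.112,0,0],[0,0,0.0142,-0.0096,-0.112,0,0],[0,0,0.0142,-0.0096,-0.112,0,0],[0,0,0.0142,-0.0096,-0.112,0,0],[0,0,0.0142,-0.0096,-0.072,-0.1,0],[0,0,0.0142,-0.0096,-0.032,-0.1,0],[0,0,0,0,0,-0.1,0],[0,0,0,0,0,-0.04,0],[0,0,0,0,0,0,0],[0,0,0,0,0,0,0],[0,0,0,0,0,0,0]]]'
python3 - <<'E'
from h import *
s=manip.state();q=s['tool_rot'];print(np.degrees(2*np.arctan2(q[2],q[1]))-90,s['tool_pos'],s['contact_force'])
w=grab('wrist','w3.png')['frame'];d=grab('side','d3.png')['frame']
c=cv2.resize(d[180:330,280:460],None,fx=2.2,fy=2.2,interpolation=cv2.INTER_CUBIC)
a=grab('scene','s3.png')['frame'];c2=cv2.resize(a[140:260,160:300],(396,330),interpolation=cv2.INTER_CUBIC)
cv2.imwrite('pics/c3.png',np.hstack([c,c2]))
E
```

```text
time: 7.28
tool_pos: [0.5551, -0.1442, 0.1628]
tool_rot: [0.001, 0.664, 0.748, 0.0]
contact_force: [0.2, 0.7, -0.3]
gripper_width: 0.182
6.798519925191144 [ 0.55508742 -0.14417228  0.16279576] [ 0.21454293  0.69324992 -0.27198567]
```

View pics/c3.png

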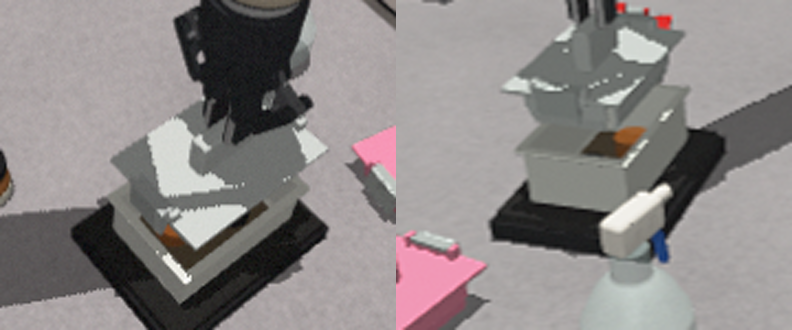

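The lid hovers square above the tub. In the side crop its plate corners are at left (111,158), front (197,248) and right (327,148). I'll check its centring once before entering.

Run:
```python
from corners import *
d=grab('side');w=grab('wrist');s=manip.state();z=s['tool_pos'][2]-.0076
P=np.array([(111,158),(197,248),(327,148)])/2.2+[280,180]
X=[onz(d,p,z) for p in P];print(np.round(X,4))
c=(X[0]+X[2])/2;v=X[2]-X[1];u=X[0]-X[1];print('side c',c,np.linalg.norm(v),np.linalg.norm(u),np.degrees(np.arctan2(v[1],v[0])),np.degrees(np.arctan2(u[1],u[0])))
g=w['frame'].copy();c=g[60:200,180:460];cv2.imwrite('pics/c4.png',cv2.resize(c,None,fx=2.5,fy=2.5,interpolation=cv2.INTER_CUBIC))
```

```text
[[ 0.4716 -0.0995  0.154 ]
 [ 0.4857 -0.2095  0.154 ]
 [ 0.6449 -0.1897  0.154 ]]
side c [ 0.55827678 -0.1446142   0.15402843] 0.16045381694606745 0.1108234906367581 7.077375830169715 97.30815774289358
```

View pics/c4.png

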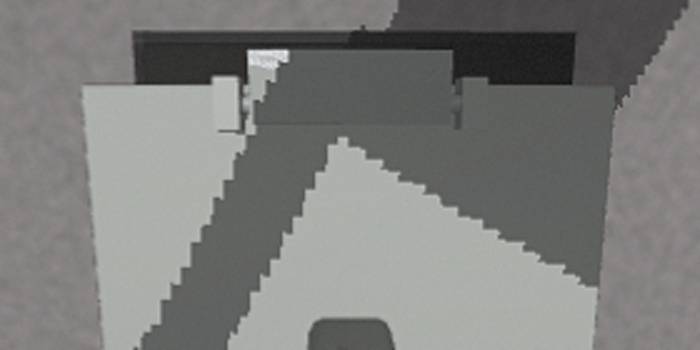

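Two views put the lid about 2–3 mm too far in +x relative to the tub, so I'll correct that and enter the skirt gently.

```bash
python3 -m pendant '[[[0,0,-0.0015,-0.009,0.0035,0,0],[0,0,0,0,0,-0.02,0],[0,0,0,0,0,-0.02,0],[0,0,0,0,0,-0.02,0],[0,0,0,0,0,-0.02,0],[0,0,0,0,0,-0.008,0],[0,0,0,0,0,-0.008,0],[0,0,0,0,0,0,0],[0,0,0,0,0,0,0]]]'
python3 -m pendant '[[[0,0,0,0,0,-0.012,0],[0,0,0,0,0,-0.012,0],[0,0,0,0,0,-0.012,0],[0,0,0,0,0,0,0]]]'
python3 -m pendant '[[[0,0,0,0,0,-0.012,0],[0,0,0,0,0,-0.012,0],[0,0,0,0,0,-0.008,0],[0,0,0,0,0,0,0],[0,0,0,0,0,0,0]]]'
python3 - <<'E'
from h import *
s=manip.state();print(s['tool_pos'],s['contact_force'],s['ft_torque'])
w=grab('wrist','w5.png')['frame'];d=grab('side','d5.png')['frame']
c=cv2.resize(d[180:330,280:460],None,fx=2.2,fy=2.2,interpolation=cv2.INTER_CUBIC)
a=grab('scene','s5.png')['frame'];c2=cv2.resize(a[140:260,160:300],(396,330),interpolation=cv2.INTER_CUBIC)
cv2.imwrite('pics/c5.png',np.hstack([c,c2]))
E
```

```text
time: 8.65
tool_pos: [0.5522, -0.1432, 0.1375]
tool_rot: [0.0, 0.666, 0.746, 0.0]
contact_force: [0.7, 0.5, -1.8]
gripper_width: 0.183
time: 9.15
tool_pos: [0.5517, -0.143, 0.1278]
tool_rot: [-0.0, 0.666, 0.746, -0.0]
contact_force: [-0.8, 1.1, -1.1]
gripper_width: 0.183
time: 9.78
tool_pos: [0.5521, -0.1431, 0.1204]
tool_rot: [0.0, 0.666, 0.746, 0.0]
contact_force: [-0.8, 0.1, -1.4]
gripper_width: 0.186
[ 0.55206397 -0.14314944  0.12036654] [-0.77715014  0.06139078 -1.35565512] [-0.02141418 -0.00824592 -0.01374752]
```

View pics/c5.png

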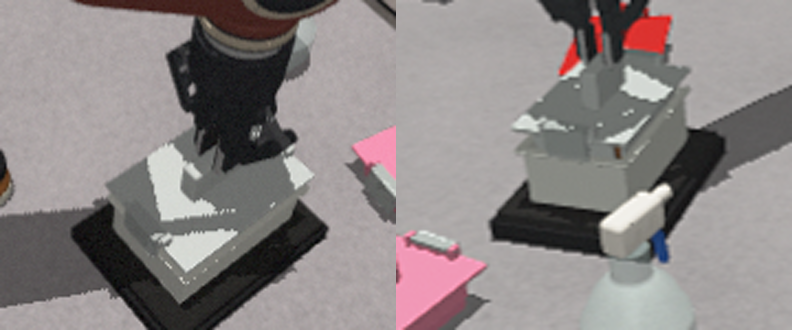

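The lid entered with no contact force and is about 18 mm above home. Now I'll press slowly.

```bash
python3 -m pendant '[[[0,0,0,0,0,-0.004,0],[0,0,0,0,0,-0.004,0],[0,0,0,0,0,-0.004,0],[0,0,0,0,0,-0.004,0],[0,0,0,0,0,-0.004,0],[0,0,0,0,0,0,0]]]'
python3 -m pendant '[[[0,0,0,0,0,-0.003,0],[0,0,0,0,0,-0.003,0],[0,0,0,0,0,-0.003,0],[0,0,0,0,0,-0.003,0]]]'
python3 -m pendant '[[[0,0,0,0,0,-0.003,0],[0,0,0,0,0,-0.003,0],[0,0,0,0,0,-0.003,0],[0,0,0,0,0,-0.003,0]]]'
```

```text
time: 10.68
tool_pos: [0.5523, -0.1432, 0.1154]
tool_rot: [0.0, 0.666, 0.746, 0.0]
contact_force: [0.3, -0.4, -2.3]
gripper_width: 0.185
time: 11.18
tool_pos: [0.5524, -0.1433, 0.1128]
tool_rot: [0.0, 0.666, 0.746, 0.0]
contact_force: [1.5, 1.3, 2.3]
gripper_width: 0.183
time: 11.68
tool_pos: [0.5522, -0.1433, 0.1095]
tool_rot: [0.0, 0.666, 0.746, 0.0]
contact_force: [-0.5, -0.8, 2.5]
gripper_width: 0.183
```

```bash
for i in 1 2 3; do python3 -m pendant '[[[0,0,0,0,0,-0.003,0],[0,0,0,0,0,-0.003,0],[0,0,0,0,0,-0.003,0]]]' | egrep 'pos|force'; done
```

```text
tool_pos: [0.5522, -0.1432, 0.1072]
contact_force: [0.6, -1.3, 4.2]
tool_pos: [0.5522, -0.1432, 0.105]
contact_force: [0.7, -0.2, 5.1]
tool_pos: [0.5523, -0.1432, 0.103]
contact_force: [0.1, -0.4, 6.3]
```

```bash
python3 -m pendant '[[[0,0,0,0,0,-0.003,0],[0,0,0,0,0,-0.003,0],[0,0,0,0,0,-0.003,0]]]'  | egrep 'pos|force'
python3 -m pendant '[[[0,0,0,0,0,-0.003,0],[0,0,0,0,0,-0.003,0]]]'  | egrep 'pos|force'
```

```text
tool_pos: [0.5524, -0.1432, 0.101]
contact_force: [-0.7, -0.4, 7.2]
tool_pos: [0.5526, -0.1432, 0.0997]
contact_force: [-0.4, 1.1, 8.9]
```

```bash
python3 -m pendant '[[[0,0,0,0,0,-0.003,0],[0,0,0,0,0,-0.003,0]]]'  | egrep 'pos|force'
```

```text
tool_pos: [0.5527, -0.1433, 0.0985]
contact_force: [0.3, 0.5, 8.4]
```

```bash
python3 -m pendant '[[[0,0,0,0,0,-0.003,0],[0,0,0,0,0,-0.003,0]]]'  | egrep 'pos|force'
```

```text
tool_pos: [0.5528, -0.1433, 0.0972]
contact_force: [-1.1, 0.9, 8.2]
```

```bash
python3 -m pendant '[[[0,0,0,0,0,-0.003,0],[0,0,0,0,0,-0.003,0]]]'  | egrep 'pos|force'
```

```text
tool_pos: [0.5522, -0.1432, 0.0951]
contact_force: [-1.0, 1.5, 0.1]
```

```bash
python3 -m pendant '[[[0,0,0,0,0,-0.003,0],[0,0,0,0,0,-0.003,0]]]'  | egrep 'pos|force'
```

```text
tool_pos: [0.5536, -0.1431, 0.0938]
contact_force: [4.4, 0.6, 3.9]
```

The force dropped from 8.2 to 0.1, which is the snap. I'll press on carefully to about 10 N to make sure.

```bash
python3 -m pendant '[[[0,0,0,0,0,-0.003,0],[0,0,0,0,0,-0.003,0]]]'  | egrep 'pos|force'
```

```text
tool_pos: [0.553, -0.1432, 0.0921]
contact_force: [2.9, -0.5, 6.4]
```

```bash
python3 -m pendant '[[[0,0,0,0,0,-0.003,0],[0,0,0,0,0,-0.003,0]]]'  | egrep 'pos|rot|force'
python3 - <<'E'
from h import *
s=manip.state();print(s['ft_torque'],s['time'])
d=grab('side','d6.png')['frame']
c=cv2.resize(d[180:330,280:460],None,fx=2.2,fy=2.2,interpolation=cv2.INTER_CUBIC)
a=grab('scene','s6.png')['frame'];c2=cv2.resize(a[150:250,180:290],(396,330),interpolation=cv2.INTER_CUBIC)
cv2.imwrite('pics/c6.png',np.hstack([c,c2]))
E
```

```text
tool_pos: [0.553, -0.1432, 0.091]
tool_rot: [0.001, 0.666, 0.746, 0.001]
contact_force: [0.7, 1.4, 7.5]
[ 0.3209529  -0.22524338 -0.09494368] 14.925
```

View pics/c6.png

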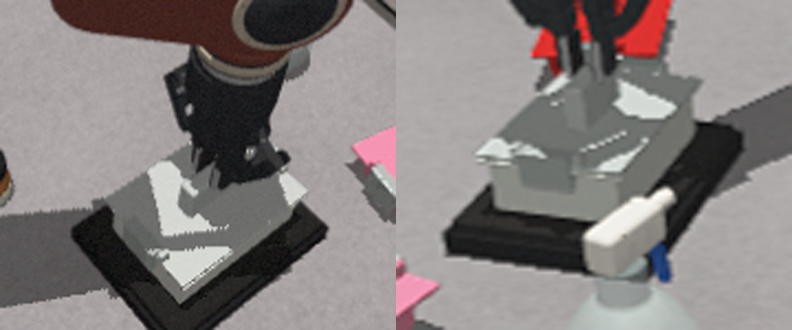

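The lid plate lies on the rim in both views, and the force now rises at about 1 N per 1.3 mm, which is the foam alone. I'll give one last small push, ease up to near zero force, open and retreat.

```bash
python3 -m pendant '[[[0,0,0,0,0,-0.003,0],[0,0,0,0,0,-0.002,0],[0,0,0,0,0,0,0]]]'  | egrep 'pos|force'
python3 -m pendant '[[[0,0,0,0,0,0.005,0],[0,0,0,0,0,0.005,0],[0,0,0,0,0,0.005,0],[0,0,0,0,0,0.005,0],[0,0,0,0,0,0.005,0],[0,0,0,0,0,0.005,0],[0,0,0,0,0,0,0]]]'  | egrep 'pos|force'
```

```text
tool_pos: [0.553, -0.1432, 0.0898]
contact_force: [1.7, 1.3, 8.5]
tool_pos: [0.5518, -0.1429, 0.0959]
contact_force: [1.9, 0.6, 3.5]
```

```bash
python3 -m pendant '[[[0,0,0,0,0,0.005,0],[0,0,0,0,0,0.005,0],[0,0,0,0,0,0.004,0],[0,0,0,0,0,0,0]]]'  | egrep 'pos|force'
python3 -m pendant '[[[0,0,0,0,0,0,0.3],[0,0,0,0,0,0,0.5],[0,0,0,0,0,0,0.7],[0,0,0,0,0,0,0.8],[0,0,0,0,0,0,0.8],[0,0,0,0,0,0,0.8]]]'
python3 -m pendant '[[[0,0,0,0,0,0.03,0.8],[0,0,0,0,0,0.06,0.8],[0,0,0,0,0,0.1,0.8],[0,0,0,0,0,0.15,0.8],[0,0,0,0,0,0.15,0.8],[0,0,0,0,0,0.15,0.8],[0,0,0,-0.1,0.1,0.1,0.8],[0,0,0,-0.1,0.15,0,0.8],[0,0,0,-0.1,0.15,0,0.8],[0,0,0,-0.1,0.15,0,0.8],[0,0,0,0,0,0,0.8],[0,0,0,0,0,0,0.8]]]'
python3 - <<'E'
from h import *
d=grab('side','d7.png')['frame']
c=cv2.resize(d[200:320,300:440],(396,330),interpolation=cv2.INTER_CUBIC)
a=grab('scene','s7.png')['frame'];c2=cv2.resize(a[150:250,180:290],(396,330),interpolation=cv2.INTER_CUBIC)
cv2.imwrite('pics/c7.png',np.hstack([c,c2]))
E
```

```text
tool_pos: [0.5518, -0.1428, 0.0993]
contact_force: [3.0, 2.4, 1.1]
time: 17.52
tool_pos: [0.552, -0.1432, 0.0996]
tool_rot: [-0.0, 0.666, 0.746, -0.0]
contact_force: [-0.2, -1.4, 0.4]
gripper_width: 0.804
time: 19.02
tool_pos: [0.4524, -0.0059, 0.2857]
tool_rot: [0.001, 0.666, 0.746, 0.0]
contact_force: [0.1, -0.3, -0.8]
gripper_width: 0.798
```

View pics/c7.png

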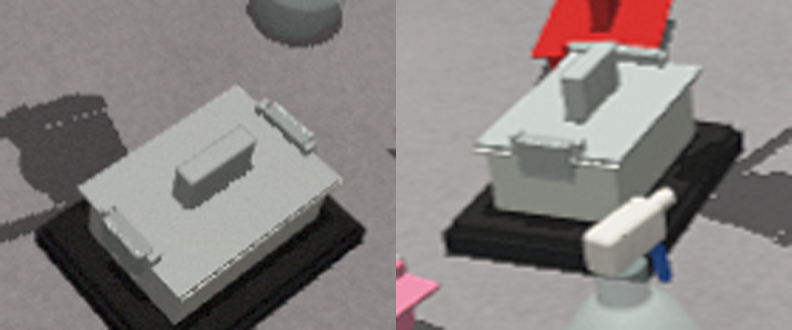

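Both clips hang down over the rim and the plate lies flush. I'll do a final numeric check of the corners, using side-crop points (80,187), (238,87), (343,181) and (183,300), then hand in.

Run:
```python
from corners import *
d=grab('side');a=grab('scene')
P=np.array([(80,187),(238,87),(343,181),(183,300)])/[2.829,2.75]+[300,200]
P=refine(d,P)
X=np.array([onz(d,p,.0947) for p in P]);v=X[1]-X[0]
print(X.mean(0),[np.linalg.norm(X[i]-X[i-1]).round(4) for i in range(4)],np.degrees(np.arctan2(v[1],v[0])))
S=np.array([(79,152),(307,67)])/[3.6,3.3]+[180,150]
print(tri((d,P[0]),(a,S[0])),tri((d,P[2]),(a,S[0])),[onz(a,p,.0947) for p in S])
```

```text
[ 0.55132541 -0.14967213  0.0947    ] [np.float64(0.1248), np.float64(0.1515), np.float64(0.1243), np.float64(0.1644)] 6.34727973079096
[ 0.53297522 -0.15621144  0.06747175] [ 0.64417307 -0.19313877  0.08796786] [array([ 0.64997752, -0.17926478,  0.0947    ]), array([ 0.46379925, -0.09369373,  0.0947    ])]
```

The edge refinement caught the rim and wall edges, since the side lengths come out wrong (125 and 152 instead of 112 and 162). I'll use the hand-picked corners instead.

Run:
```python
from h import *
d=grab('side');a=grab('scene')
P=np.array([(80,187),(238,87),(343,181),(183,300)])/[2.829,2.75]+[300,200]
for z in(.0947,):
    X=np.array([onz(d,p,z) for p in P]);v=X[1]-X[0]
    print(z,X.round(4).tolist(),X.mean(0),[np.linalg.norm(X[i]-X[i-1]).round(4) for i in range(4)],np.degrees(np.arctan2(v[1],v[0])))
# predicted scene crop pixels of plate top corners at home
t=np.radians(6.6);ex=np.array([np.cos(t),np.sin(t)]);ey=np.array([-ex[1],ex[0]])
for i,j in[(1,-1),(-1,-1),(-1,1),(1,1)]:
    c=np.array([.5554,-.1436])+i*.081*ex+j*.056*ey
    print((i,j),((proj(a,[*c,.0947])-[180,150])*[3.6,3.3]+[396,0]).round(),((proj(d,[*c,.0947])-[300,200])*[2.829,2.75]).round())
```

```text
0.0947 [[0.4692, -0.0988, 0.0947], [0.6267, -0.083, 0.0947], [0.6393, -0.1936, 0.0947], [0.4814, -0.2111, 0.0947]] [ 0.55415582 -0.14661842  0.0947    ] [np.float64(0.113), np.float64(0.1584), np.float64(0.1113), np.float64(0.1589)] 5.716899359499966
(1, -1) [469. 145.] [343. 176.]
(-1, -1) [566.  54.] [181. 297.]
(-1, 1) [696.  69.] [ 78. 186.]
(1, 1) [614. 163.] [237.  82.]
```

```bash
python3 -c "
from plant import manip
print(manip.job_done())"
```

```text
the job is handed in; nothing more can be done
None
```

The lid is on the tub, both clips appear to have snapped, and the job is handed in at about 19 s of the 67 s allowed. No verdict came back.

- **Picking up and entering:** I gripped the lid by its fin, turned it about 25° to line up with the tub, and moved it 2–3 mm to centre it. The skirt went into the mouth with no noticeable contact force.
- **Pressing:** I pressed at about 4–6 mm/s. The force reading rose to about 9 N, then fell to about 0 N at the snap. Adding about 2 N for the weight of the lid, the push peaked at about 11 N. After the snap the force rose only as fast as the foam gives. I pressed once more to about 10.5 N of push, eased off, let go and moved clear.
- **Checks that agreed:** The last pictures show the plate flat on the rim, both clips hanging over the ends and the gripper clear. The spray bottle looked undisturbed. I did not recheck the positions of the ink jar or the roller, but the arm never came near them.
- **Checks that disagreed:**
  - The automatic corner check on the closed lid locked onto the wrong edges, so I discarded it.
  - Corners picked by hand put the lid's centre 3 mm from the tub's and its angle within 1°. The tub sitting 1–2 mm lower under the lid's weight would explain most of that.
  - The scene camera's corner points were too coarse to add a firm check.

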